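# Unclamp the passed insulation coupon from the magneto tester

### The job

The red-brown test coupon clamped in the grey magneto tester has passed. Lift the hinged clamp bar by its red grip until it stands nearly upright and leave it up, then slide the coupon level and straight out along its bed, by its overhanging end, until it is clear of the bar. Lay it flat on the green mat, near the middle and lengthwise along the mat, and let go.

Things in the scene. Friction and masses are not known exactly. Their poses are not given: they have to be found in the camera images.
- tester: Fixed clamp jig with grey box behind (face at x 140 mm, 85 high). Origin: bench level under jig; x towards box, y to hinge side. Bed top z 45, x -40 to 60, 66 wide; 6 mm high guide rails at y +-24. Fixed lip over x 35-55, underside z 57.5, covers the coupon's last 10 mm: slide the coupon to -x before raising it. Bar's hinge axis parallel to x at y 50, z 59.5.
- clamp_bar (a joint): Angle (rad) of the steel clamp bar, 22 wide, 10 mm thick, across the coupon at tester x 10 mm. 0 = shut, level; grows to 1.5 as its free end (tester -y side) is lifted. Stiff hinge: stays where left; 2 to 3 N at the grip lifts it. An 8 mm pin under it sits 3.5 mm deep in the coupon's window, so a shut bar locks the coupon.
- bar_grip (a point): Centre of the red grip on the bar's free end: 20 mm along the hinge axis (tester x), 26 along the bar, 18 high; 125 mm from the hinge axis; when shut at tester x 10, y -75, z 59.5 mm, free below. Pinched from above across its 20 mm it turns between the fingers as the bar swings up.
- coupon: Loose flat red-brown coupon, 140 x 40 x 8 mm, 60 g; 16 mm square window 35 mm to +x of centre. Origin: centre of underside, x along its length. Starts on the bed, axes as the tester's, origin at tester x -25, y 0, z 45 mm. Its -x end overhangs the bed by 55 mm, free below: pinch it across the 40 mm, about 45 mm from centre. Clear of the bar once slid 60 mm to tester -x.
- green_mat: Fixed green mat, 200 x 140 x 3 mm, on the bench on one side of the tester (a like red mat, holding a failed dark brown coupon, is on the other). Origin at the centre of its underside, x along its 200 mm length.

How it is judged:
By the outcome, as a careful person would: the job done as asked, in the order asked, and still so for the second after the job is handed in, with the robot touching nothing.
It also fails if it takes over 54 s, if anything falls off the work surface, if the arm or the gripper's body presses on something with over 40 N, if the wrist force passes 120 N, or if a joint passes its speed limit or range.

### The arm

A 6-joint arm with a two-finger parallel gripper is mounted at the origin on the work surface. World frame = base frame: x ahead of the robot, y to its left, z up, the work surface at z = 0. Lengths are in m, angles in degrees, forces in N, time in s.
With the tool pointing down it reaches from about 0.275 to 1 m from the base axis. Payload 8.4 kg.
Tool frame: the origin (TCP) lies between the finger pads; the fingertips stand 22 mm ahead of it and the grasp point (between the pads) lies 3 mm ahead of it; z points along the fingers, y is the direction in which the jaws open and shut (so a half turn about z gives the same grasp; the last joint's range is limited). The gripper opens to 85 mm and grips with 20 to 120 N. Pads are 22 mm wide; open, the fingers measure 114 mm over their backs; the gripper's body (76 mm by 85 mm) begins 54 mm behind the grasp point. The pads swing forward as they close: fully open they stand 13 mm farther back than shut.
Start: joints at [-67.002, 20.225, 93.587, -0, 66.188, -0.138], TCP at [0.246, -0.575, 0.253] pointing down, gripper open.
Joint ranges: [-150.9, 150.9], [-52.94, 120.26], [3.33, 152.33], [-74.26, 254.26], [0, 154.13], [-172.89, 172.89]. Speed limits (degrees/s): [127.2, 127.2, 159.86, 180, 180, 180].

### API

Orientations are given as a 3x3 rotation matrix whose columns are the frame's x, y, z axes.
In Python, from rig import manip gives the robot as it stands.
- The arm moves only by the shell command python3 -m creep 'ROWS' [FORCE]. ROWS is text: rows parted by semicolons, each of 7 numbers parted by spaces: the shift along the tool's x, y, z in cm, then the turn, a rotation vector about the tool's x, y, z in rad, then the opening, from 0 (shut) to 1 (fully open). In form: tx ty tz rx ry rz gripper; .... A call has 1 to 12 rows; each row is the pose to reach, as a shift and turn from the pose measured when the call began, along the tool's axes at that moment; what a row does not reach only later rows make up. A row lasts 1/8 s, in which the tool goes at most 62.5 mm and 10.7 degrees, less where a joint would pass 70% of its speed; a pose out of reach is approached as far as the arm can. A call with a gripper value outside its range is refused whole. The fingers move at their own pace and stop on an object; FORCE is the grip in N (left out, the last holds). Time passes only in rows, so rows that repeat a pose let the fingers close. It gives the time, the measured TCP pose, the force and the opening at its end, in the units of the state.
- manip.read_state(): the state, without advancing time (a new reading comes with each control period).
- manip.grab_frame(name): name is "scene" or "top"; returns the picture (400x640x3 uint8, red, green, blue); there is no depth.
- manip.get_calibration(name): a dict with "mtx" (3x3 intrinsics, pixels), "rvec" (rotation vector, rad) and "tvec" (3), from world to camera coordinates, as OpenCV has them. Camera axes: x right, y down, z forward; pixel columns grow to the right and rows downward; lengths in m; the calibration is good to about 2 mm. A picture is of the moment at which its call begins. get_calibration takes no time and is no camera call.
- manip.close_job(): hands the job in, once; it reports no verdict.
The state is a dict: "time": time; "q": joint angles; "joint_velocities": joint speeds; "tau": joint torques, N m; "eef_pos": TCP position; "tcp_rot": TCP orientation; "wrist_force": force on the tool from outside, world axes, zero at the start; "torque": the same for the moment, N m; "opening": finger opening in m.
Only numpy, scipy, OpenCV 4.12 (cv2) and the standard library are available. Lean on these libraries where they do the work, as an engineer would, in place of code of your own. Each camera call takes 0.05 s, during which the arm holds its last target. There are 200 camera calls.

## Working session

There is one attempt and no reset: what is moved stays moved. The work goes in short steps, Python scripts to look and compute and a shell command to move; the robot and the scene stay as the last step left them, time stands still between calls to the robot, and variables do not carry over. Pictures are saved under pics/ and viewed, about 8 in all and at most 12, crops included, and the job is handed in when it is done.

```bash
mkdir -p pics && cat > h.py <<'E'
import numpy as np, cv2
from rig import manip
def cal(n):
    c=manip.get_calibration(n); R=cv2.Rodrigues(np.array(c["rvec"],float))[0]
    return np.array(c["mtx"]),R,np.array(c["tvec"],float).ravel()
def snap(n,f,crop=None,s=1):
    im=manip.grab_frame(n)[:,:,::-1]
    if crop: x0,y0,x1,y1=crop; im=im[y0:y1,x0:x1]
    im=cv2.resize(im,None,fx=s,fy=s,interpolation=cv2.INTER_CUBIC); cv2.imwrite("pics/"+f,im)
def ray(n,uv,z):
    K,R,t=cal(n); d=R.T@np.linalg.inv(K)@np.array([*uv,1.]); c=-R.T@t
    return c+d*(z-c[2])/d[2]
def proj(n,p):
    K,R,t=cal(n); q=K@(R@np.array(p)+t); return q[:2]/q[2]
def tri(a,b):
    A=[]
    for n,uv in (a,b):
        K,R,t=cal(n); P=K@np.c_[R,t]
        A+= [uv[0]*P[2]-P[0],uv[1]*P[2]-P[1]]
    A=np.array(A); return np.linalg.lstsq(A[:,:3],-A[:,3],rcond=None)[0]
E
python3 - <<'E'
from h import *
snap("scene","s0.png"); snap("top","t0.png")
s=manip.read_state(); print(s)
for n in("scene","top"):
    K,R,t=cal(n); print(n,-R.T@t,R[2],K[0,0])
E
```

```text
{'time': 0.1, 'q': array([-6.70002293e+01,  2.02579914e+01,  9.36235373e+01, -1.81694759e-03,
        6.61882609e+01, -1.36935372e-01]), 'joint_velocities': array([-0.04859601, -0.09485779, -0.00541139, -0.0052714 , -0.12139426,
       -0.00342463]), 'tau': array([-3.46867355e-04, -6.06359768e+01, -3.42820680e+01, -6.10869188e-05,
        3.98805845e-03,  6.58334699e-06]), 'eef_pos': array([ 0.24542428, -0.57437463,  0.25265203]), 'tcp_rot': array([[ 9.19564917e-01,  3.92937795e-01, -5.02634720e-04],
       [ 3.92938116e-01, -9.19564247e-01,  1.10989430e-03],
       [-2.60854970e-05, -1.21812420e-03, -9.99999258e-01]]), 'wrist_force': array([ 0.02589031, -0.24617173, -0.29797137]), 'torque': array([0.0303382 , 0.018561  , 0.00636548]), 'opening': 0.08546951992026339}
scene [ 1.00420845 -0.12630951  0.66377078] [-0.5712521   0.18206526 -0.80032698] 371.92799218269516
top [0.48348266 0.00456587 0.80464233] [ 0.09181079  0.01708192 -0.99562995] 389.9275538167492
```

View pics/s0.png

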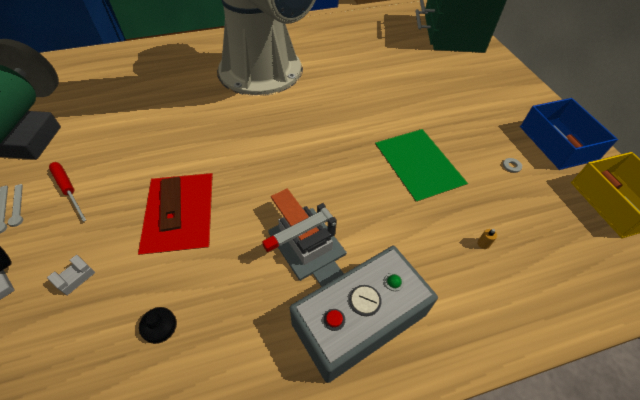

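View pics/t0.png

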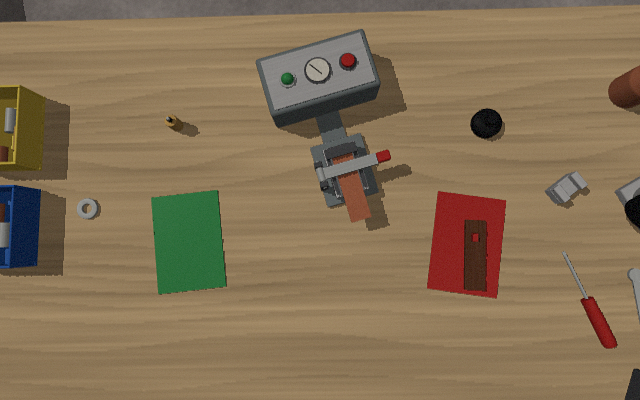

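The scene view shows the tester with the red grip at about (270,243), the coupon's overhanging end at about (283,196) and the green mat at about (421,163). In the top view the grip is at (383,156), the coupon end at (358,217) and the mat's corners near (152,197), (218,190), (227,287) and (158,294). I'll enlarge both.

```bash
python3 - <<'E'
from h import *
a=cv2.imread("pics/t0.png")[130:230,300:400]; b=cv2.imread("pics/s0.png")[180:280,255:355]
f=lambda i:cv2.resize(i,(400,400),interpolation=cv2.INTER_CUBIC)
c=lambda i:cv2.resize(i,(400,200),interpolation=cv2.INTER_CUBIC)
cv2.imwrite("pics/c0.png",np.hstack([f(a),f(b)]))
E
```

```text
(no output)
```

View pics/c0.png

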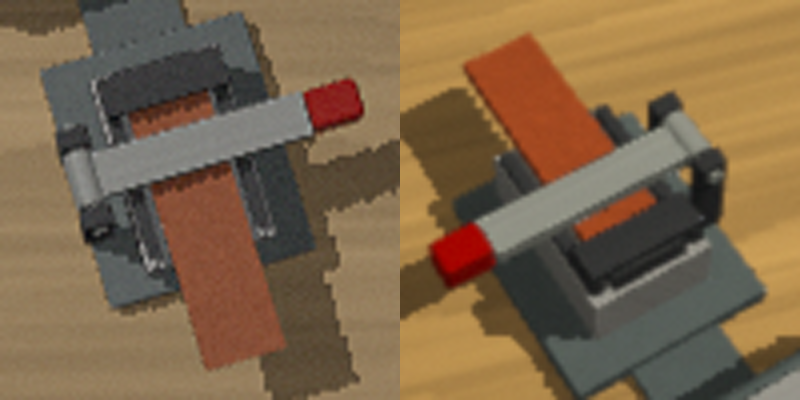

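Crop positions: the coupon's end corners are at (207,370) and (285,346) in the top view and (530,34) and (465,67) in the scene view. The grip's inner top edge runs (303,92)–(312,130) in the top view and (495,252)–(480,223) in the scene view.

```bash
python3 - <<'E'
from h import *
T=lambda x,y:("top",(300+x/4-.4,130+y/4-.4)); S=lambda x,y:("scene",(255+(x-400)/4-.4,180+y/4-.4))
np.set_printoptions(precision=4,suppress=True)
P=tri(T(207,370),S(530,34)); Q=tri(T(285,346),S(465,67))
print("coupon end",P,Q,np.linalg.norm(P-Q))
G=tri(T(303,92),S(495,252));H=tri(T(312,130),S(480,223)); print("grip inner",G,H,np.linalg.norm(G-H))
# coupon axis using top view, z=.053
z=.053
a=(ray("top",T(207,370)[1],z)+ray("top",T(285,346)[1],z))/2
b=(ray("top",T(155,190)[1],z)+ray("top",T(236,172)[1],z))/2
print("end",a,"axis",np.degrees(np.arctan2(*(b-a)[1::-1])))
e=ray("top",T(285,346)[1],z)-ray("top",T(236,172)[1],z);print("edge ang",np.degrees(np.arctan2(-e[1],-e[0])))
# grip axis
gt=[ray("top",T(*p)[1],.0685) for p in((303,92),(352,80),(362,115),(312,130))]
g=np.mean(gt,0);print("grip top c",g)
# bar dir from pivot centre to grip
h=ray("top",T(80,172)[1],.0645);print("bar ang",np.degrees(np.arctan2(*(h-g)[1::-1])),np.linalg.norm(h-g))
# box front edge etc, mat
m=np.array([ray("top",p,.003) for p in((152,197),(218.5,190.5),(226.5,287),(158,294))]);print(m,m.mean(0))
m=np.array([ray("scene",p,.003) for p in((375.5,143),(424,130),(466.5,183),(418,199))]);print(m,m.mean(0))
E
```

```text
coupon end [ 0.5155 -0.0389  0.0516] [ 0.5265 -0.0766  0.0503] 0.039344617525881406
grip inner [ 0.6478 -0.0874  0.0648] [ 0.6295 -0.091   0.0635] 0.018654274004936345
end [ 0.5208 -0.0582  0.053 ] axis 14.409885174530764
edge ang 14.070926439597912
grip top c [ 0.6406 -0.1012  0.0685]
bar ang 103.72667983415903 0.12484313305163468
[[0.5773 0.3716 0.003 ]
 [0.5882 0.2323 0.003 ]
 [0.3901 0.2146 0.003 ]
 [0.3782 0.3547 0.003 ]] [0.4834 0.2933 0.003 ]
[[0.3962 0.2178 0.003 ]
 [0.386  0.358  0.003 ]
 [0.5767 0.3723 0.003 ]
 [0.5881 0.2429 0.003 ]] [0.4867 0.2978 0.003 ]
```

Both views agree to a few millimetres: the tester yaw is about 14.1°, its origin about (0.613,-0.034), and the mat is centred near (0.485,0.295) with a yaw of 5°. First move: above the grip.

```bash
cat >> h.py <<'E'
from scipy.spatial.transform import Rotation as Ro
YT=14.1; O=np.array([.613,-.034,0]); RT=Ro.from_euler('z',YT,degrees=True).as_matrix()
def W(x,y,z): return O+RT@np.array([x,y,z])/1000     # tester mm -> world
def down(yaw): 
    c,s=np.cos(np.radians(yaw)),np.sin(np.radians(yaw)); return np.array([[c,s,0],[s,-c,0],[0,0,-1.]])
def row(p,yaw,label=""):
    s=manip.read_state(); R=np.array(s["tcp_rot"]); 
    t=R.T@(np.array(p)-s["eef_pos"])*100; r=Ro.from_matrix(R.T@down(yaw)).as_rotvec()
    print(label,np.round(t,2),np.round(r,3))
E
python3 - <<'E'
from h import *
# grasp pt 3 ahead of TCP; grasp 8 above & 4 outward of grip centre
print(W(10,-75,59.5))
row(W(10,-78,150),104.1,"above grip")
E
```

```text
[ 0.64096985 -0.10430425  0.0595    ]
above grip [ 54.8  -27.37  10.3 ] [-1.000e-03 -1.000e-03 -1.413e+00]
```

```bash
python3 -m creep '7 -3.4 0 0 0 -0.18 0.6; 13.6 -6.8 0 0 0 -0.35 0.6; 20.5 -10.2 1 0 0 -0.53 0.6; 27.4 -13.7 3 0 0 -0.7 0.6; 34.2 -17.1 5 0 0 -0.88 0.6; 41 -20.5 7 0 0 -1.06 0.6; 48 -24 9 0 0 -1.23 0.6; 54.8 -27.4 10.3 0 0 -1.413 0.6; 54.8 -27.4 10.3 0 0 -1.413 0.6; 54.8 -27.4 10.3 0 0 -1.413 0.6; 54.8 -27.4 10.3 0 0 -1.413 0.6; 54.8 -27.4 10.3 0 0 -1.413 0.6' 25
python3 - <<'E'
from h import *
row(W(10,-78,150),104.1,"above grip")
row(W(10,-78,70.5),104.1,"at grip")
a=manip.grab_frame("scene")[160:280,240:360,::-1];b=manip.grab_frame("top")[120:240,300:420,::-1]
f=lambda i:cv2.resize(i,(400,400),interpolation=cv2.INTER_CUBIC)
cv2.imwrite("pics/c1.png",np.hstack([f(a),f(b)]))
E
```

```text
time: 1.6
eef_pos: [0.6411, -0.1068, 0.1494]
tcp_rot: [[-0.244, 0.97, -0.002], [0.97, 0.244, 0.001], [0.002, -0.002, -1.0]]
wrist_force: [-0.0, -0.3, 1.1]
opening: 0.0513
above grip [-0.05  0.05 -0.06] [-0.002 -0.002  0.001]
at grip [-0.07  0.06  7.89] [-0.002 -0.002  0.001]
```

View pics/c1.png

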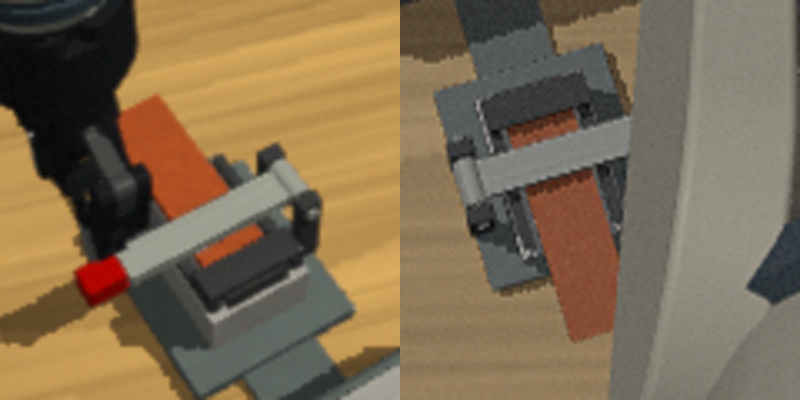

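The gripper hangs over the red grip (crop about (103,280)), with one finger visible on each side in line with it. I'll descend and pinch.

```bash
python3 -m creep '0 0 4 0 0 0 0.6; 0 0 6 0 0 0 0.6; 0 0 7.9 0 0 0 0.6; 0 0 7.9 0 0 0 0.6; 0 0 7.9 0 0 0 0.1; 0 0 7.9 0 0 0 0.1; 0 0 7.9 0 0 0 0.1; 0 0 7.9 0 0 0 0.1; 0 0 7.9 0 0 0 0.1' 30
python3 - <<'E'
from h import *
print(manip.read_state()["wrist_force"])
# arc: offsets in tool axes (tool x ~ tester +y, z down) 
for th in np.arange(.12,1.5,.1): print(round(th,2),np.round([12.5*(1-np.cos(th)),-12.5*np.sin(th)],2))
E
```

```text
time: 2.82
eef_pos: [0.6433, -0.1075, 0.0727]
tcp_rot: [[-0.244, 0.97, 0.004], [0.97, 0.244, 0.001], [-0.0, 0.004, -1.0]]
wrist_force: [5.1, 2.8, -1.4]
opening: 0.0193
[ 5.12381781  2.84350391 -1.40417905]
0.12 [ 0.09 -1.5 ]
0.22 [ 0.3  -2.73]
0.32 [ 0.63 -3.93]
0.42 [ 1.09 -5.1 ]
0.52 [ 1.65 -6.21]
0.62 [ 2.33 -7.26]
0.72 [ 3.1  -8.24]
0.82 [ 3.97 -9.14]
0.92 [ 4.93 -9.95]
1.02 [  5.96 -10.65]
1.12 [  7.05 -11.25]
1.22 [  8.2  -11.74]
1.32 [  9.4  -12.11]
1.42 [ 10.62 -12.36]
```

```bash
python3 -m creep '0.1 0 -1.5 0 0 0 0.1; 0.3 0 -2.7 0 0 0 0.1; 0.6 0 -3.9 0 0 0 0.1; 1.1 0 -5.1 0 0 0 0.1; 1.65 0 -6.2 0 0 0 0.1; 2.3 0 -7.25 0 0 0 0.1; 3.1 0 -8.25 0 0 0 0.1; 3.1 0 -8.25 0 0 0 0.1'
python3 - <<'E'
from h import *
s=manip.read_state()
print(s["tcp_rot"].T@(s["eef_pos"]-np.array([0.6433,-.1075,.0727]))*1000)
E
```

```text
time: 3.82
eef_pos: [0.6351, -0.0771, 0.1561]
tcp_rot: [[-0.244, 0.97, 0.004], [0.97, 0.244, 0.0], [-0.001, 0.004, -1.0]]
wrist_force: [-1.6, 1.2, -0.1]
opening: 0.0194
[ 31.43279309  -0.23093243 -83.41816317]
```

```bash
python3 -m creep '0.85 0 -0.8 0 0 0 0.1; 1.8 0 -1.6 0 0 0 0.1; 2.8 0 -2.3 0 0 0 0.1; 3.9 0 -2.9 0 0 0 0.1; 5.05 0 -3.4 0 0 0 0.1; 6.25 0 -3.75 0 0 0 0.1; 7.5 0 -4 0 0 0 0.1; 7.9 0 -4.05 0 0 0 0.1; 7.9 0 -4.05 0 0 0 0.1'
python3 - <<'E'
from h import *
s=manip.read_state()
print(s["tcp_rot"].T@(s["eef_pos"]-np.array([0.6433,-.1075,.0727]))*1000)
snap("scene","s2.png",(230,100,390,300),3)
E
```

```text
time: 4.95
eef_pos: [0.614, -0.0001, 0.1975]
tcp_rot: [[-0.244, 0.97, 0.001], [0.97, 0.244, -0.0], [-0.001, 0.001, -1.0]]
wrist_force: [-9.2, -5.0, 8.1]
opening: 0.0193
[ 111.22813786   -2.03586242 -124.89982804]
```

View pics/s2.png

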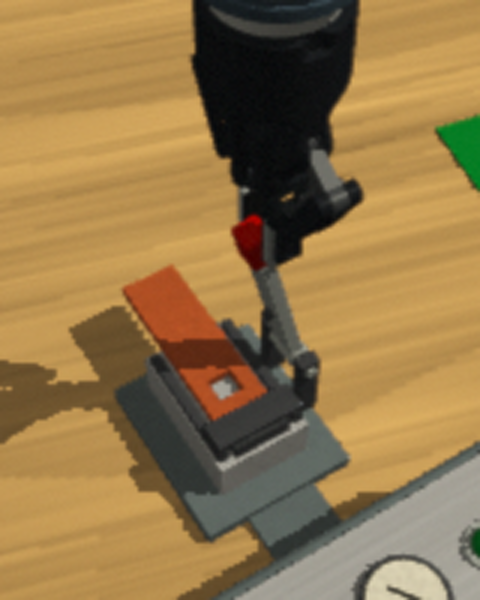

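The picture shows the bar nearly upright, with the red grip at about (250,240) between the fingers, and the coupon window at about (225,387) clear of the pin. I'll release and go straight up.

```bash
python3 -m creep '0 0 0 0 0 0 0.5; 0 0 0 0 0 0 0.5; 0 0 0 0 0 0 0.5; 0 0 -2 0 0 0 0.5; 0 0 -5 0 0 0 0.6; 0 0 -6 0 0 0 0.6; 0 0 -6 0 0 0 0.6'
python3 - <<'E'
from h import *
row(W(-68,0,257),14.1,"over coupon end"); row(W(-68,0,150),14.1,"over coupon end low")
E
```

```text
time: 5.88
eef_pos: [0.6142, -0.0001, 0.2578]
tcp_rot: [[-0.244, 0.97, 0.003], [0.97, 0.244, 0.0], [-0.001, 0.003, -1.0]]
wrist_force: [0.6, 0.3, -0.7]
opening: 0.0513
over coupon end [-3.25 -7.75  0.06] [ 0.002 -0.002  1.571]
over coupon end low [-3.25 -7.77 10.76] [ 0.002 -0.002  1.571]
```

```bash
python3 -m creep '-0.8 -2 0 0 0 0.17 0.75; -1.6 -4 0 0 0 0.35 0.75; -2.4 -6 0 0 0 0.52 0.75; -3.25 -7.75 0 0 0 0.7 0.75; -3.25 -7.75 0 0 0 0.88 0.75; -3.25 -7.75 0 0 0 1.05 0.75; -3.25 -7.75 2 0 0 1.22 0.75; -3.25 -7.75 5 0 0 1.4 0.75; -3.25 -7.75 8 0 0 1.571 0.75; -3.25 -7.75 10.2 0 0 1.571 0.75; -3.25 -7.75 10.2 0 0 1.571 0.75; -3.25 -7.75 10.2 0 0 1.571 0.75'
python3 - <<'E'
from h import *
row(W(-68,0,67),14.1,"grasp coupon")
a=manip.grab_frame("scene")[140:300,220:380,::-1];b=manip.grab_frame("top")[90:250,270:430,::-1]
f=lambda i:cv2.resize(i,(400,400),interpolation=cv2.INTER_CUBIC)
cv2.imwrite("pics/c3.png",np.hstack([f(a),f(b)]))
E
```

```text
time: 7.38
eef_pos: [0.5473, -0.0505, 0.1558]
tcp_rot: [[0.97, 0.244, 0.002], [0.244, -0.97, 0.0], [0.002, 0.001, -1.0]]
wrist_force: [0.6, 0.5, -0.4]
opening: 0.0639
grasp coupon [-0.05 -0.01  8.88] [ 0.001 -0.002  0.001]
```

View pics/c3.png

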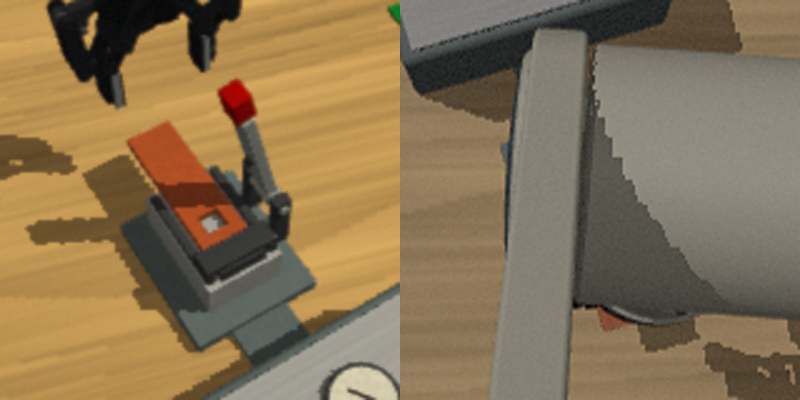

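The bar stays up with its grip at about (237,100), and the fingers straddle the coupon's overhanging end. I'll descend so the tips are level with the coupon's underside, then pinch.

```bash
python3 -m creep '0 0 4 0 0 0 0.75; 0 0 7 0 0 0 0.75; 0 0 9 0 0 0 0.75; 0 0 9 0 0 0 0.75; 0 0 9 0 0 0 0.3; 0 0 9 0 0 0 0.3; 0 0 9 0 0 0 0.3; 0 0 9 0 0 0 0.3; 0 0 9 0 0 0 0.3; 0 0 9 0 0 0 0.3' 40
python3 - <<'E'
from h import *
a=manip.grab_frame("scene")[140:300,220:380,::-1]
cv2.imwrite("pics/c4.png",cv2.resize(a,(560,560),interpolation=cv2.INTER_CUBIC))
E
```

```text
time: 8.72
eef_pos: [0.549, -0.0507, 0.0675]
tcp_rot: [[0.97, 0.244, 0.006], [0.244, -0.97, -0.0], [0.006, 0.002, -1.0]]
wrist_force: [-0.9, -0.3, 6.5]
opening: 0.0387
```

View pics/c4.png

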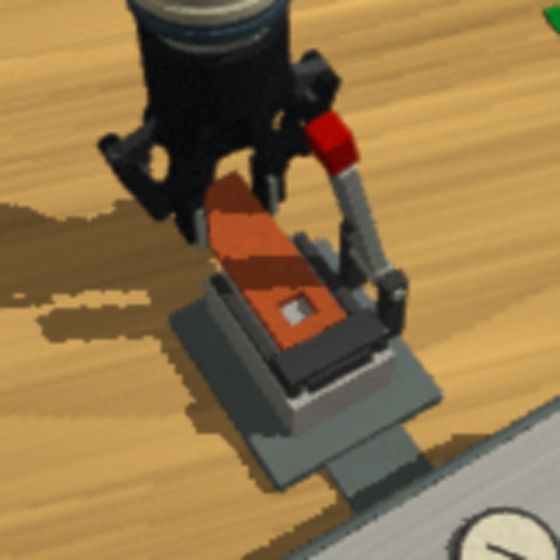

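The pads hold the overhanging end (opening 38.7 mm), and the coupon still lies flat with its window at about (297,310). I'll slide it out.

```bash
python3 -m creep '-0.6 0 -0.05 0 0 0 0.3; -1.4 0 -0.05 0 0 0 0.3; -2.3 0 -0.05 0 0 0 0.3; -3.2 0 -0.05 0 0 0 0.3; -4.1 0 -0.1 0 0 0 0.3; -5 0 -0.1 0 0 0 0.3; -5.9 0 -0.1 0 0 0 0.3; -6.8 0 -0.1 0 0 0 0.3; -7.6 0 -0.1 0 0 0 0.3; -7.6 0 -0.1 0 0 0 0.3; -7.6 0 -0.1 0 0 0 0.3'
python3 - <<'E'
from h import *
a=manip.grab_frame("scene")[130:290,210:370,::-1]
cv2.imwrite("pics/c5.png",cv2.resize(a,(560,560),interpolation=cv2.INTER_CUBIC))
E
```

```text
time: 10.15
eef_pos: [0.4756, -0.0693, 0.0681]
tcp_rot: [[0.97, 0.244, 0.006], [0.244, -0.97, -0.0], [0.006, 0.002, -1.0]]
wrist_force: [0.7, 0.0, 0.1]
opening: 0.0386
```

View pics/c5.png

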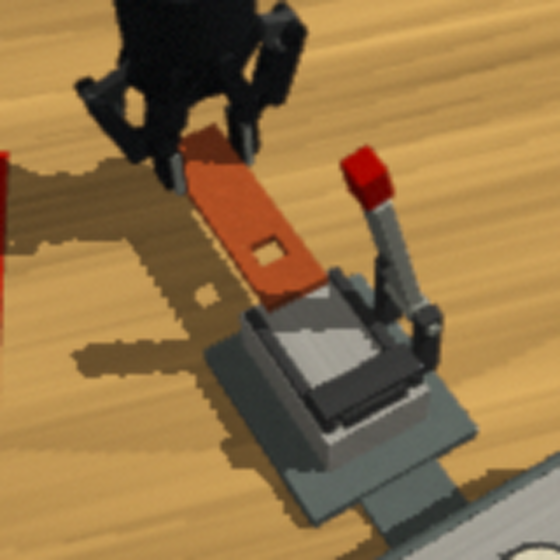

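The coupon is level and pulled out with its window clear at about (268,250), and the bar is still up. I'll raise it and carry it to the mat.

```bash
python3 - <<'E'
from h import *
row((.444,.292,.13),5,"over mat"); row((.444,.292,.0275),5,"mat")
E
python3 -m creep '0 0 -1.5 0 0 0 0.3; 0 0 -3 0 0 0 0.3; 0 0 -4.5 0 0 0 0.3; 0 0 -6 0 0 0 0.3; 0 0 -7 0 0 0 0.3; 0 0 -7 0 0 0 0.3'
```

```text
over mat [  5.79 -35.79  -6.22] [ 0.001 -0.006  0.159]
mat [  5.72 -35.81   4.02] [ 0.001 -0.006  0.159]
time: 10.95
eef_pos: [0.4757, -0.0693, 0.139]
tcp_rot: [[0.97, 0.244, 0.008], [0.244, -0.97, -0.001], [0.008, 0.003, -1.0]]
wrist_force: [-0.2, -0.2, -0.8]
opening: 0.0384
```

```bash
python3 -m creep '0.4 -2.5 0 0 0 0 0.3; 1 -6.5 0 0 0 0.02 0.3; 1.7 -11 0 0 0 0.04 0.3; 2.5 -15.5 0 0 0 0.06 0.3; 3.2 -20 0 0 0 0.08 0.3; 3.9 -24.5 0 0 0 0.1 0.3; 4.7 -29 0 0 0 0.12 0.3; 5.3 -32.5 0 0 0 0.14 0.3; 5.6 -34.8 0 0 0 0.159 0.3; 5.75 -35.8 0 0 0 0.159 0.3; 5.75 -35.8 0 0 0 0.159 0.3; 5.75 -35.8 0 0 0 0.159 0.3'
python3 - <<'E'
from h import *
row((.444,.292,.026),5,"mat")
a=manip.grab_frame("scene")[80:230,340:500,::-1];b=manip.grab_frame("top")[160:320,110:270,::-1]
f=lambda i:cv2.resize(i,(400,400),interpolation=cv2.INTER_CUBIC)
cv2.imwrite("pics/c6.png",np.hstack([f(a),f(b)]))
E
```

```text
time: 12.45
eef_pos: [0.444, 0.291, 0.1383]
tcp_rot: [[0.996, 0.087, 0.007], [0.087, -0.996, -0.001], [0.007, 0.002, -1.0]]
wrist_force: [0.5, 0.2, -0.8]
opening: 0.0386
mat [-0.07 -0.12 11.23] [ 0.002 -0.007  0.   ]
```

View pics/c6.png

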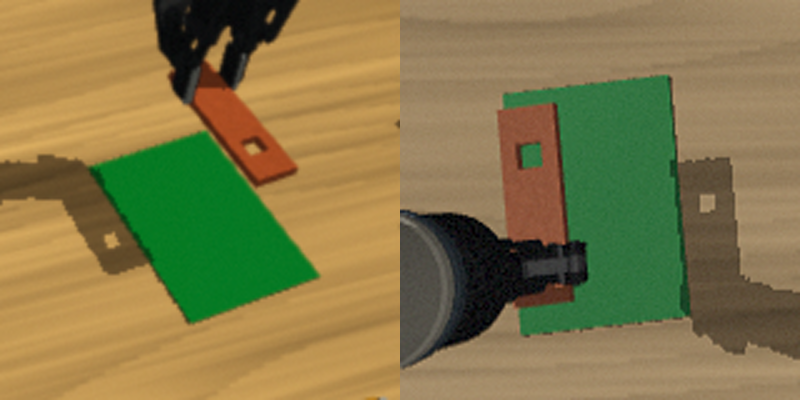

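The coupon is held level and parallel to the mat; its apparent offset in both views is parallax from its height. I'll lower it, slowly at the end.

```bash
python3 -m creep '-0.05 -0.1 3 0 0 0 0.3; -0.05 -0.1 6 0 0 0 0.3; -0.05 -0.1 8.5 0 0 0 0.3; -0.05 -0.1 10 0 0 0 0.3; -0.05 -0.1 10.6 0 0 0 0.3; -0.05 -0.1 11 0 0 0 0.3; -0.05 -0.1 11.1 0 0 0 0.3; -0.05 -0.1 11.1 0 0 0 0.3'
```

```text
time: 13.55
eef_pos: [0.4447, 0.2921, 0.0279]
tcp_rot: [[0.996, 0.087, 0.008], [0.087, -0.996, -0.0], [0.008, 0.001, -1.0]]
wrist_force: [0.4, 0.8, -0.8]
opening: 0.0385
```

```bash
python3 -m creep '0 0 0.1 0 0 0 0.3; 0 0 0.2 0 0 0 0.3; 0 0 0.2 0 0 0 0.3; 0 0 0.2 0 0 0 0.3'
```

```text
time: 14.05
eef_pos: [0.4449, 0.2922, 0.0262]
tcp_rot: [[0.996, 0.087, 0.009], [0.087, -0.996, -0.0], [0.009, 0.001, -1.0]]
wrist_force: [-0.4, 0.3, 3.9]
opening: 0.0385
```

```bash
python3 - <<'E'
from h import *
a=manip.grab_frame("scene")[110:220,360:470,::-1]
cv2.imwrite("pics/c7.png",cv2.resize(a,(550,550),interpolation=cv2.INTER_CUBIC))
E
```

```text
(no output)
```

View pics/c7.png

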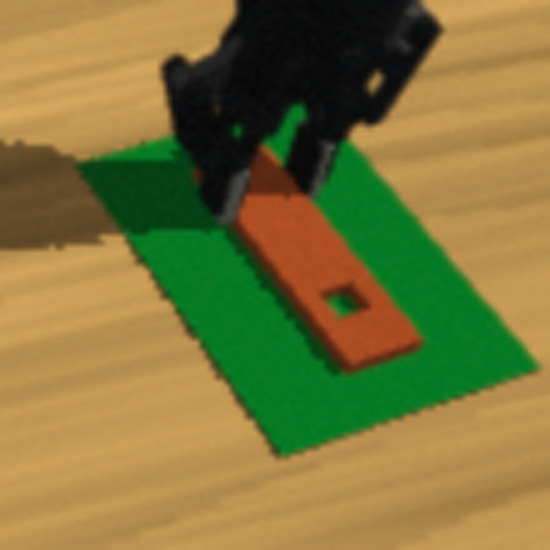

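The coupon rests on the mat (contact force about 4 N), near the middle and lengthwise along it, with its window at about (345,300). I'll release it and withdraw straight up.

```bash
python3 -m creep '0 0 0 0 0 0 0.5; 0 0 0 0 0 0 0.6; 0 0 0 0 0 0 0.7; 0 0 0 0 0 0 0.7; 0 0 -1 0 0 0 0.7; 0 0 -4 0 0 0 0.7; 0 0 -9 0 0 0 0.7; 0 0 -15 0 0 0 0.7; 0 0 -20 0 0 0 0.7; 0 0 -20 0 0 0 0.7; 0 0 -20 0 0 0 0.7'
python3 -m creep '-5 0 -3 0 0 0 0.7; -9 0 -3 0 0 0 0.7; -13 0 -3 0 0 0 0.7; -13 0 -3 0 0 0 0.7; -13 0 -3 0 0 0 0.7'
python3 - <<'E'
from h import *
a=manip.grab_frame("scene")[100:300,220:500,::-1];b=manip.grab_frame("top")[120:320,110:390,::-1]
f=lambda i:cv2.resize(i,None,fx=1.4,fy=1.4,interpolation=cv2.INTER_CUBIC)
cv2.imwrite("pics/c8.png",np.vstack([f(a),f(b)]))
E
```

```text
time: 15.48
eef_pos: [0.4428, 0.292, 0.2261]
tcp_rot: [[0.996, 0.087, 0.009], [0.087, -0.996, -0.0], [0.009, 0.001, -1.0]]
wrist_force: [0.0, -0.4, -0.4]
opening: 0.0598
time: 16.1
eef_pos: [0.313, 0.2807, 0.2542]
tcp_rot: [[0.996, 0.087, 0.008], [0.087, -0.996, -0.001], [0.008, 0.002, -1.0]]
wrist_force: [0.8, 0.8, -0.1]
opening: 0.06
```

View pics/c8.png

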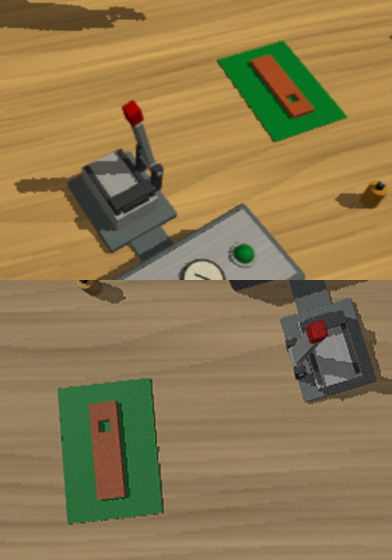

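The coupon lies flat on the mat, its centre about (108,451) against the mat's (110,450), roughly 4 mm apart, with the edges parallel. The bar stands up and the robot is clear, so I'm handing in.

```bash
python3 -c "
from rig import manip
manip.close_job()"
```

```text
the job is handed in; nothing more can be done
```

The job is done and handed in at about 16 s of the 54 s allowed. I raised the clamp bar by its red grip and left it up, then pinched the coupon's overhanging end and slid it about 76 mm level and straight out. After that I lifted it, carried it to the green mat, set it down and let go.

- **Coupon:** The last pictures show it flat on the mat, about 4 mm from the middle and lengthwise along it.
- **Bar:** I lifted it to about 1.45 rad going by the gripper's path, and it still stands nearly upright in the last pictures.
- **Robot:** The gripper is open and clear of everything. The highest wrist force I read was about 13 N, taken only at the end of moves, so peaks within a move could have been higher.
- **Disagreements:** When the fingers closed on the grip, the arm was drawn about 2 mm from where I had measured it to be. The top view put the grip about 3–4 mm from where the coupon's position implied; both were small enough not to matter. No check failed.

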